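# Sweep amber beads through the gate into the stringing slot

### The job

Push the three loose amber drum beads along the walnut sorting board with the fingertips, one at a time, through the narrow brass gate and into the slot behind it, until all three lie flat in a row, each wholly inside the slot. Push them gently and keep them on the board: do not grip or lift them. Leave the glass jar, tin box, awl and tassel cap where they are.

Things in the scene. Friction and masses are not known exactly. Their poses are not given: they have to be found in the camera images.
- tray: walnut sorting board fixed to the bench. Origin on the bench plane (z = 0) under the middle of the gate; x points through the gate into the slot, y to the left of that, z up. Flat deck 14 mm above the bench. Wide part: x = -175 to 0 mm, 180 mm across (y). All walls on the deck are just 7 mm high (top 21 mm above the bench); a fingertip 2 to 5 mm above them still pushes a bead's upper part
- gate (a point): middle of the gate, on the deck: the mouth of the slot, 34 mm wide, at the board's x = 0. Two brass funnel wings, 6 mm thick, run to it across the wide part from about (-36, +-84) mm to (-2, +-20) mm in the board's x and y; the dark rim round the wide part is 6 mm thick too
- slot_end (a point): end of the slot, on the deck's middle line, 102 mm past the gate. The slot is a level channel on the deck, open on top, 34 mm wide, with 6 mm thick brass sides at the board's y = +-20 mm and a closed end; it holds the three beads (84 mm) in a row, each new bead pushing on those before it
- bead1_center (a point): centre of a loose amber drum bead, an upright disc 28 mm in diameter and 18 mm high, about 12 g, standing flat on the sorting board's deck (its top is 32 mm above the bench); a push of well under 1 N slides it, and it does not roll. The three beads are alike and start apart on the wide part
- bead2_center (a point): centre of a loose amber drum bead, an upright disc 28 mm in diameter and 18 mm high, about 12 g, standing flat on the sorting board's deck (its top is 32 mm above the bench); a push of well under 1 N slides it, and it does not roll. The three beads are alike and start apart on the wide part
- bead3_center (a point): centre of a loose amber drum bead, an upright disc 28 mm in diameter and 18 mm high, about 12 g, standing flat on the sorting board's deck (its top is 32 mm above the bench); a push of well under 1 N slides it, and it does not roll. The three beads are alike and start apart on the wide part
- jar: turquoise glass jar of small amber beads, 80 mm in diameter and 85 mm high, loose on the bench; origin at the centre of its underside. Leave alone
- tin: grey tin box with a pushed-back lid, 120 x 90 mm and 48 mm high, loose on the bench; origin at the centre of its underside. Leave alone
- cap: carved olive-wood tassel cap, 32 mm in diameter and 42 mm high, standing loose on the bench beside the slot; origin at the centre of its underside. Leave alone
- awl: bone awl lying loose on the bench beside the slot, handle 60 mm long, 16 mm wide and 14 mm high to its -x, steel spike 61 mm long to its +x; origin under the joint of the two. Leave alone
- bead1: the same bead as the point of that name: its origin is the centre of its underside
- bead2: the same bead as the point of that name: its origin is the centre of its underside
- bead3: the same bead as the point of that name: its origin is the centre of its underside

How it is judged:
On the way, in this order (a step that is already met when the one before it is completed fails the run):
1. one bead is wholly in the slot, flat, while the other two are still before the gate ((((x of bead1_center in the frame of tray between 0.012 and 0.1 m and y of bead1_center in the frame of tray between -0.008 and 0.008 m and z of bead1_center in the frame of tray between 0.019 and 0.027 m and angle between bead1_center's own z axis and vertical below 0.2 rad) and x of each of bead2_center, bead3_center in the frame of tray below 0 m) or (x of each of bead1_center, bead3_center in the frame of tray below 0 m and (x of bead2_center in the frame of tray between 0.012 and 0.1 m and y of bead2_center in the frame of tray between -0.008 and 0.008 m and z of bead2_center in the frame of tray between 0.019 and 0.027 m and angle between bead2_center's own z axis and vertical below 0.2 rad)) or (x of each of bead1_center, bead2_center in the frame of tray below 0 m and (x of bead3_center in the frame of tray between 0.012 and 0.1 m and y of bead3_center in the frame of tray between -0.008 and 0.008 m and z of bead3_center in the frame of tray between 0.019 and 0.027 m and angle between bead3_center's own z axis and vertical below 0.2 rad)))), for 0.2 s.
2. two beads are wholly in the slot, flat, while the third is still before the gate ((((x of bead1_center in the frame of tray between 0.012 and 0.1 m and y of bead1_center in the frame of tray between -0.008 and 0.008 m and z of bead1_center in the frame of tray between 0.019 and 0.027 m and angle between bead1_center's own z axis and vertical below 0.2 rad) and (x of bead2_center in the frame of tray between 0.012 and 0.1 m and y of bead2_center in the frame of tray between -0.008 and 0.008 m and z of bead2_center in the frame of tray between 0.019 and 0.027 m and angle between bead2_center's own z axis and vertical below 0.2 rad) and x of bead3_center in the frame of tray below 0 m) or ((x of bead1_center in the frame of tray between 0.012 and 0.1 m and y of bead1_center in the frame of tray between -0.008 and 0.008 m and z of bead1_center in the frame of tray between 0.019 and 0.027 m and angle between bead1_center's own z axis and vertical below 0.2 rad) and x of bead2_center in the frame of tray below 0 m and (x of bead3_center in the frame of tray between 0.012 and 0.1 m and y of bead3_center in the frame of tray between -0.008 and 0.008 m and z of bead3_center in the frame of tray between 0.019 and 0.027 m and angle between bead3_center's own z axis and vertical below 0.2 rad)) or (x of bead1_center in the frame of tray below 0 m and (x of bead2_center in the frame of tray between 0.012 and 0.1 m and y of bead2_center in the frame of tray between -0.008 and 0.008 m and z of bead2_center in the frame of tray between 0.019 and 0.027 m and angle between bead2_center's own z axis and vertical below 0.2 rad) and (x of bead3_center in the frame of tray between 0.012 and 0.1 m and y of bead3_center in the frame of tray between -0.008 and 0.008 m and z of bead3_center in the frame of tray between 0.019 and 0.027 m and angle between bead3_center's own z axis and vertical below 0.2 rad)))), for 0.2 s.
At the end, for the whole second after the job is handed in: all three beads lie flat (within 0.2 rad) and at rest on the slot's floor, each with its centre at least 12 mm past the gate and within 8 mm of the slot's middle line; jar, tin box, cap and awl within 15 mm of where they were (x of bead1_center in the frame of tray between 0.012 and 0.1 m and y of bead1_center in the frame of tray between -0.008 and 0.008 m and z of bead1_center in the frame of tray between 0.019 and 0.027 m and angle between each of bead1_center, bead2_center, bead3_center's own z axis and vertical below 0.2 rad and x of bead2_center in the frame of tray between 0.012 and 0.1 m and y of bead2_center in the frame of tray between -0.008 and 0.008 m and z of bead2_center in the frame of tray between 0.019 and 0.027 m and x of bead3_center in the frame of tray between 0.012 and 0.1 m and y of bead3_center in the frame of tray between -0.008 and 0.008 m and z of bead3_center in the frame of tray between 0.019 and 0.027 m and linear speed of each of bead1, bead2, bead3 below 0.01 m/s and distance of each of jar, tin, cap, awl from where it was at the start of the episode below 0.015 m); the robot touches nothing.
It fails at once if a bead is lifted more than 12 mm off the deck (height (world z) of any of bead1_center, bead2_center, bead3_center above 0.035 m).
It fails at once if a bead is swept off the board (height (world z) of any of bead1_center, bead2_center, bead3_center below 0.016 m).
It fails at once if a bead is gripped, or pressed with more than 5 N (contact force between the fingers and bead1 above 5 N or contact force between the fingers and bead2 above 5 N or contact force between the fingers and bead3 above 5 N).
It fails at once if the jar, tin box, cap or awl is moved more than 15 mm (distance of any of jar, tin, cap, awl from where it was at the start of the episode above 0.015 m).
It also fails if it takes over 72 s, if anything falls off the work surface, if the arm or the gripper's body presses on something with over 40 N, if the wrist force passes 120 N, or if a joint passes its speed limit or range.

### The arm

A 7-joint arm with a two-finger parallel gripper is mounted at the origin on the work surface. World frame = base frame: x ahead of the robot, y to its left, z up, the work surface at z = 0. Lengths are in m, angles in rad, forces in N, time in s.
With the tool pointing down it reaches from about 0.425 to 1.025 m from the base axis. Payload 9.4 kg.
Tool frame: the origin (TCP) lies at the very end of the fingers, on their centre line; the grasp point (between the pads) lies 19 mm behind it; x points along the fingers, y is the direction in which the jaws open and shut, and the axes are right-handed (so a half turn about x gives the same grasp; the last joint's range is limited). The gripper opens to 93 mm and grips with 3 to 60 N. Pads are 15 mm wide; open, the fingers measure 128 mm over their backs; the gripper's body (75 mm by 188 mm) begins 65 mm behind the grasp point.
Start: joints at [-1.328, 0.599, -0.003, 1.599, 0.002, 0.943, -0.08], TCP at [0.228, 0.688, 0.219] pointing down, gripper open.
Joint ranges: [-2.57, 2.57], [-0.35, 1.97], [-1.29, 1.29], [0.11, 2.56], [-1.05, 4.19], [0.11, 1.86], [-2.63, 2.63]. Speed limits (rad/s): [2.22, 2.22, 3.01, 3.01, 3.14, 3.14, 3.14].

### API

Orientations are given as a rotation vector (axis times angle).
In Python, from bench import env, read_camera gives the robot as it stands.
- The arm moves only by the shell command python3 -m crank 'ROWS' [OPENING] [FORCE]. ROWS is JSON, a list of rows, each an object of numbers: "x", "y", "z": the shift along the tool's x, y, z in mm; "rx", "ry", "rz": the turn, a rotation vector about the tool's x, y, z in degrees. In form: [{"x": .., "y": .., "z": .., "rx": .., "ry": .., "rz": ..}, ...]. A call has 1 to 12 rows; each row is the pose to reach, as a shift and turn from the pose measured when the call began, along the tool's axes at that moment; what a row does not reach only later rows make up. A row lasts 1/8 s, in which the tool goes at most 62.5 mm and 10.7 degrees, less where a joint would pass 70% of its speed; a pose out of reach is approached as far as the arm can. A call with a gripper value outside its range is refused whole. OPENING is the opening in per cent of the stroke, from 0 (shut) to 100 (fully open), set as the call begins (- or left out, the last holds). The fingers move at their own pace and stop on an object; FORCE is the grip in N (left out, the last holds). Time passes only in rows, so rows that repeat a pose let the fingers close. It gives the time, the measured TCP pose, the force and the opening at its end, in the units of the state.
- env.get_obs(): the state, without advancing time (a new reading comes with each control period).
- read_camera(name): name is "scene" or "top" or "wrist"; returns a dict with "img" (400x640x3 uint8, blue, green, red), "intrinsics" (3x3 intrinsics, pixels), "D" ([k1, k2, p1, p2, k3] as OpenCV has them; the pictures are not rectified), "view" (4x4, takes a point from world to camera coordinates); the wrist camera has in their place "mount" (4x4, takes a point from camera to tool coordinates, whose origin is the TCP and whose axes are the tool frame's). Camera axes: x right, y up, looking along -z (the intrinsics and any distortion apply to the point x, -y, -z); pixel columns grow to the right and rows downward; lengths in m; the calibration is good to about 2 mm. A picture is of the moment at which its call begins: read the wrist's pose just before it. There is no depth.
- env.sign_off(): hands the job in, once; it reports no verdict.
The state is a dict: "t": time; "joint_pos": joint angles; "joint_vel": joint speeds; "joint_efforts": joint torques, N m; "tool_pos": TCP position; "tcp_rot": TCP orientation; "force": force on the tool from outside, world axes, zero at the start; "moment": the same for the moment, N m; "gripper_width": finger opening in m.
Only numpy, scipy, OpenCV 4.12 (cv2) and the standard library are available. Lean on these libraries where they do the work, as an engineer would, in place of code of your own. Each camera call takes 0.05 s, during which the arm holds its last target. There are 200 camera calls.

## Working session

There is one attempt and no reset: what is moved stays moved. The work goes in short steps, Python scripts to look and compute and a shell command to move; the robot and the scene stay as the last step left them, time stands still between calls to the robot, and variables do not carry over. Pictures are saved under pics/ and viewed, about 8 in all and at most 12, crops included, and the job is handed in when it is done.

```bash
mkdir -p pics; ls; python3 - <<'E'
from bench import env, read_camera
import cv2, numpy as np
o=env.get_obs()
print({k:np.round(v,3).tolist() for k,v in o.items()})
for n in("scene","top"):
    c=read_camera(n); cv2.imwrite(f"pics/{n}0.png",c["img"]); print(n,c["intrinsics"],c["D"],c["view"])
E
```

```text
pics
{'t': 0.0, 'joint_pos': [-1.328, 0.6, -0.003, 1.6, 0.002, 0.943, -0.08], 'joint_vel': [0.0, 0.002, -0.001, -0.0, 0.0, 0.002, 0.001], 'joint_efforts': [-0.0, -76.507, 1.497, -25.234, -0.053, 0.017, 0.0], 'tool_pos': [0.228, 0.688, 0.218], 'tcp_rot': [0.25, 1.556, -0.252], 'force': [-1.009, 0.501, -0.089], 'moment': [0.011, -0.007, 0.009], 'gripper_width': 0.093}
scene [[399.0659388    0.         321.95071564]
 [  0.         399.0659388  201.37657835]
 [  0.           0.           1.        ]] [0.00472863 0.         0.         0.         0.        ] [[-0.2984348   0.95438627 -0.00913903  0.17537147]
 [-0.54207489 -0.16160916  0.82464374  0.28257895]
 [ 0.78555171  0.25105643  0.56557863 -1.538159  ]
 [ 0.          0.          0.          1.        ]]
top [[415.67546951   0.         321.39884883]
 [  0.         415.67546951 199.84667398]
 [  0.           0.           1.        ]] [-0.05817928  0.          0.          0.          0.        ] [[-0.02664714 -0.99963627  0.0041538   0.01639386]
 [ 0.98295635 -0.02544595  0.18206956 -0.55897147]
 [-0.18189763  0.00893463  0.98327688 -0.95098414]
 [ 0.          0.          0.          1.        ]]
```

View pics/top0.png

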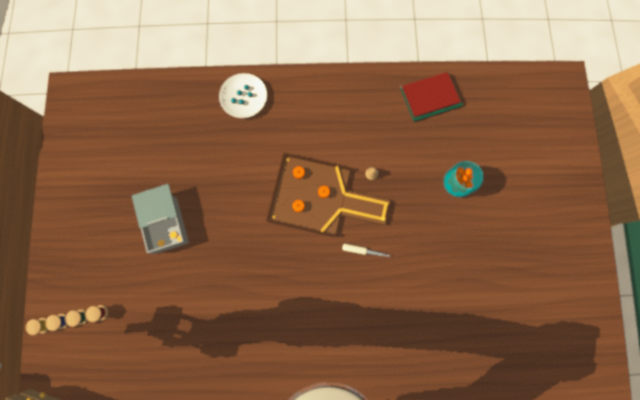

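View pics/scene0.png

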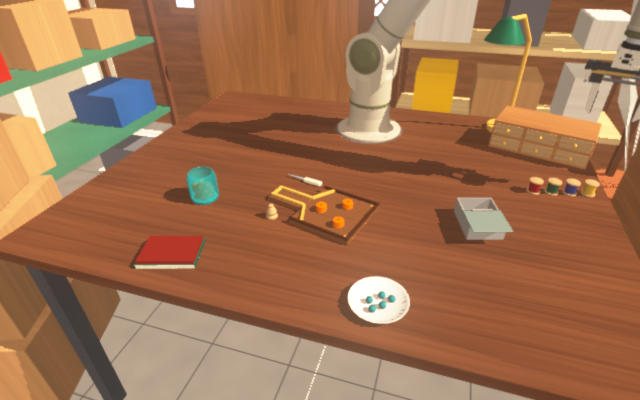

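Top view: beads at (299,172), (324,191), (298,206). The board has its gate near (342,198) and slot end near (388,210), the cap at (372,173) and the awl at (365,250). The slot points to the image's right, which is world -y.

```bash
cat > h.py <<'E'
import numpy as np, cv2
from scipy.spatial.transform import Rotation as R
from bench import env, read_camera
F=np.diag([1,-1,-1.])
def toolT():
    o=env.get_obs(); T=np.eye(4); T[:3,:3]=R.from_rotvec(o["tcp_rot"]).as_matrix(); T[:3,3]=o["tool_pos"]; return T
def cam(n,save=None):
    T=toolT(); c=read_camera(n)
    V=c["view"] if "view" in c else np.linalg.inv(T@np.array(c["mount"]))
    if save: cv2.imwrite(f"pics/{save}.png",c["img"])
    return dict(img=c["img"],K=np.array(c["intrinsics"]),D=np.array(c["D"],float),V=np.array(V))
def proj(c,P):
    P=np.atleast_2d(np.array(P,float)); r=F@c["V"][:3,:3]; t=F@c["V"][:3,3]
    return cv2.projectPoints(P,cv2.Rodrigues(r)[0],t,c["K"],c["D"])[0].reshape(-1,2)
def back(c,uv,z):
    uv=np.array(uv,float).reshape(-1,1,2); n=cv2.undistortPoints(uv,c["K"],c["D"]).reshape(-1,2)
    d=(c["V"][:3,:3].T@F@np.c_[n,np.ones(len(n))].T).T; o=-c["V"][:3,:3].T@c["V"][:3,3]
    return o+d*((z-o[2])/d[:,2])[:,None]
def beads(c,zmid=.023,amin=20):
    hsv=cv2.cvtColor(c["img"],cv2.COLOR_BGR2HSV)
    m=cv2.inRange(hsv,(4,200,150),(16,255,255))
    n,l,s,ce=cv2.connectedComponentsWithStats(m)
    return [(ce[i].round(1),s[i,4],back(c,ce[i],zmid)[0].round(4)) for i in range(1,n) if s[i,4]>amin]
E
python3 - <<'E'
from h import *
c=cam("top"); np.set_printoptions(suppress=True)
for b in beads(c): print(b)
print(back(c,[[342,200],[388,210],[285,155],[270,220],[330,235],[353,168]],.02).round(3))
print(back(c,[[372,173],[345,249],[367,252],[390,256],[463,180],[160,220]],.02).round(3))
T=toolT();print(T.round(3)); w=cam("wrist","w0"); print(w["K"],w["D"]); print((np.linalg.inv(T)@np.linalg.inv(w["V"])).round(3))
E
```

```text
(array([298.3, 172. ]), np.int32(125), array([0.6371, 0.0575, 0.023 ]))
(array([464.9, 175.9]), np.int32(156), array([ 0.6165, -0.3629,  0.023 ]))
(array([323.5, 191.2]), np.int32(129), array([ 0.5861, -0.0043,  0.023 ]))
(array([297.9, 205.5]), np.int32(125), array([0.5517, 0.0599, 0.023 ]))
[[ 0.563 -0.05   0.02 ]
 [ 0.535 -0.163  0.02 ]
 [ 0.683  0.091  0.02 ]
 [ 0.518  0.13   0.02 ]
 [ 0.477 -0.017  0.02 ]
 [ 0.645 -0.081  0.02 ]]
[[ 0.631 -0.128  0.02 ]
 [ 0.442 -0.053  0.02 ]
 [ 0.433 -0.106  0.02 ]
 [ 0.422 -0.162  0.02 ]
 [ 0.607 -0.358  0.02 ]
 [ 0.524  0.404  0.02 ]]
[[-0.     0.314  0.949  0.228]
 [-0.001  0.949 -0.314  0.688]
 [-1.    -0.001  0.     0.218]
 [ 0.     0.     0.     1.   ]]
[[277.05407988   0.         322.51107659]
 [  0.         277.05407988 201.21176873]
 [  0.           0.           1.        ]] [-0.00658306  0.          0.          0.          0.        ]
[[-0.     0.295 -0.955 -0.165]
 [ 1.     0.    -0.     0.   ]
 [ 0.    -0.955 -0.295 -0.08 ]
 [ 0.     0.     0.     1.   ]]
```

```bash
python3 -m crank '[{"y":-33,"z":44,"rx":7},{"y":-66,"z":89,"rx":14},{"y":-99,"z":133,"rx":21},{"y":-132,"z":178,"rx":28},{"y":-165,"z":222,"rx":36},{"y":-198,"z":267,"rx":43},{"y":-231,"z":311,"rx":50},{"y":-264,"z":356,"rx":57},{"y":-297,"z":400,"rx":64},{"y":-330,"z":445,"rx":71},{"y":-363,"z":490,"rx":79},{"y":-396,"z":534,"rx":86}]' 17 5
python3 -m crank '[{"x":0},{"x":0}]'
python3 - <<'E'
from h import *
np.set_printoptions(suppress=True)
print(toolT().round(4), env.get_obs()["gripper_width"],env.get_obs()["t"])
c=cam("wrist","w1")
for b in beads(c,amin=60): print(b)
E
```

```text
[[-0.0002  0.3143  0.9493  0.2278]
 [-0.0009  0.9493 -0.3143  0.688 ]
 [-1.     -0.0009  0.0001  0.2181]
 [ 0.      0.      0.      1.    ]] 0.09337197809445898 0.2invalid input
invalid input
```

View pics/w1.png

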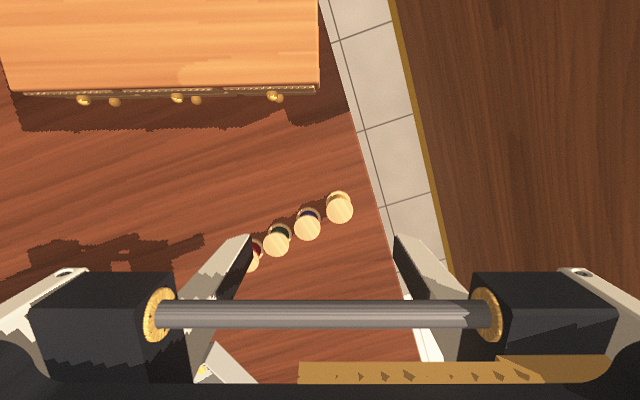

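The move was refused because rows probably need all six keys, so the arm hasn't moved. The picture shows the bench drawers and bottles ahead, and the open fingers at rows 230-380.

```bash
python3 -m crank '[{"x":0,"y":-33,"z":44,"rx":7,"ry":0,"rz":0},{"x":0,"y":-66,"z":89,"rx":14,"ry":0,"rz":0},{"x":0,"y":-99,"z":133,"rx":21,"ry":0,"rz":0},{"x":0,"y":-132,"z":178,"rx":28,"ry":0,"rz":0},{"x":0,"y":-165,"z":222,"rx":36,"ry":0,"rz":0},{"x":0,"y":-198,"z":267,"rx":43,"ry":0,"rz":0},{"x":0,"y":-231,"z":311,"rx":50,"ry":0,"rz":0},{"x":0,"y":-264,"z":356,"rx":57,"ry":0,"rz":0},{"x":0,"y":-297,"z":400,"rx":64,"ry":0,"rz":0},{"x":0,"y":-330,"z":445,"rx":71,"ry":0,"rz":0},{"x":0,"y":-363,"z":490,"rx":79,"ry":0,"rz":0},{"x":0,"y":-396,"z":534,"rx":86,"ry":0,"rz":0}]' 17 5
python3 -m crank '[{"x":0,"y":0,"z":0,"rx":0,"ry":0,"rz":0},{"x":0,"y":0,"z":0,"rx":0,"ry":0,"rz":0}]'
python3 - <<'E'
from h import *
np.set_printoptions(suppress=True)
print(toolT().round(4), env.get_obs()["gripper_width"],env.get_obs()["t"])
c=cam("wrist","w2")
for b in beads(c,amin=60): print(b)
E
```

```text
t: 1.75
tool_pos: [0.6113, 0.1428, 0.2187]
tcp_rot: [1.393, 1.078, -1.394]
force: [0.6, 1.2, 0.5]
gripper_width: 0.0162
t: 2.0
tool_pos: [0.6109, 0.1433, 0.2184]
tcp_rot: [1.393, 1.079, -1.394]
force: [-0.2, 0.8, -0.6]
gripper_width: 0.0155
[[-0.0006  0.9681 -0.2505  0.6109]
 [-0.0001 -0.2505 -0.9681  0.1433]
 [-1.     -0.0006  0.0003  0.2184]
 [ 0.      0.      0.      1.    ]] 0.015466434206214073 2.0
```

View pics/w2.png

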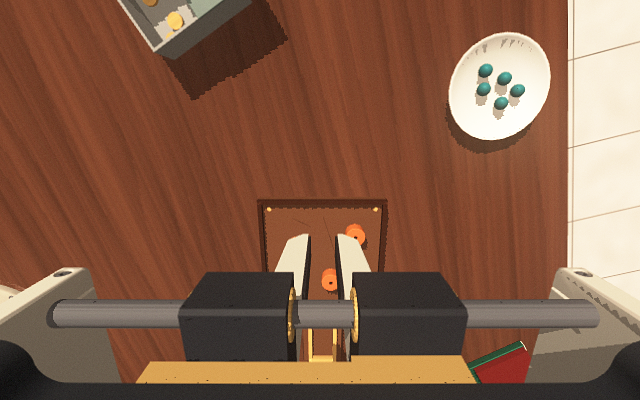

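The wrist image's top is tool -z, so the camera looks behind the fingers. The board's back rim is at row 200 and the fingers hide the rest. I'll shift 200 mm along the slot direction so the whole board is above the fingers.

```bash
python3 -m crank '[{"x":0,"y":0,"z":50,"rx":0,"ry":0,"rz":0},{"x":0,"y":0,"z":100,"rx":0,"ry":0,"rz":0},{"x":0,"y":0,"z":150,"rx":0,"ry":0,"rz":0},{"x":0,"y":0,"z":190,"rx":0,"ry":0,"rz":0},{"x":0,"y":0,"z":210,"rx":0,"ry":0,"rz":0},{"x":0,"y":0,"z":210,"rx":0,"ry":0,"rz":0},{"x":0,"y":0,"z":210,"rx":0,"ry":0,"rz":0}]'
python3 - <<'E'
from h import *
np.set_printoptions(suppress=True)
print(toolT().round(4))
c=cam("wrist","w3")
for b in beads(c,amin=60): print(b)
cv2.imwrite("pics/w3c.png",cv2.resize(c["img"][0:300,190:460],None,fx=2,fy=2,interpolation=cv2.INTER_CUBIC))
np.save("w3T.npy",c["V"])
E
```

```text
t: 2.92
tool_pos: [0.5588, -0.057, 0.2183]
tcp_rot: [1.391, 1.082, -1.391]
force: [-0.0, 0.4, 0.6]
gripper_width: 0.016
[[-0.0007  0.9691 -0.2465  0.5588]
 [ 0.0011 -0.2465 -0.9691 -0.057 ]
 [-1.     -0.001  -0.0009  0.2183]
 [ 0.      0.      0.      1.    ]]
```

View pics/w3c.png

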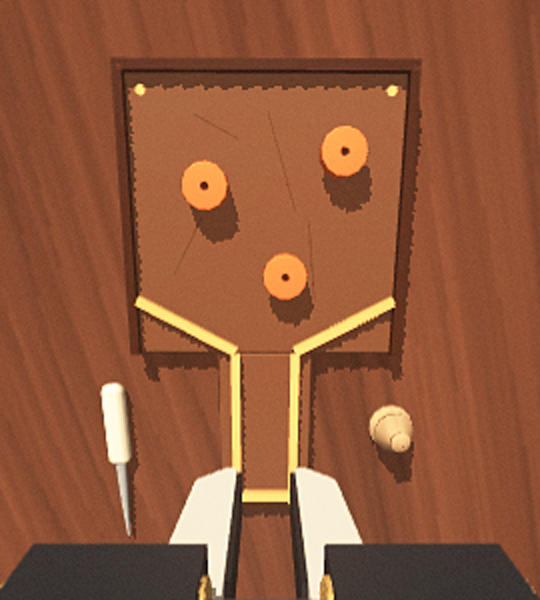

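Clear view. In the crop, the bead holes are at (204,185), (345,151), (285,277). The wing outer ends are at (137,302) and (394,303), the inner ends at (236,350) and (296,350), and the slot's end wall is at row 495. Next I'll fit the board pose from these.

```bash
cat >> h.py <<'E'
def tops(c,z=.032,amin=150):
    hsv=cv2.cvtColor(c["img"],cv2.COLOR_BGR2HSV)
    m=cv2.inRange(hsv,(8,120,215),(19,255,255)); m=cv2.morphologyEx(m,cv2.MORPH_OPEN,np.ones((3,3)))
    out=[]
    for k in cv2.findContours(m,cv2.RETR_EXTERNAL,cv2.CHAIN_APPROX_NONE)[0]:
        if cv2.contourArea(k)>amin:
            (u,v),ax,_=cv2.fitEllipse(k); out.append(((round(u,1),round(v,1)),np.round(ax,1),back(c,(u,v),z)[0]))
    return out
E
cat > fit.py <<'E'
from h import *
from scipy.optimize import least_squares
np.set_printoptions(suppress=True,precision=4)
img=cv2.imread("pics/w3.png"); r=read_camera("wrist")
c=dict(img=img,K=np.array(r["intrinsics"]),D=np.array(r["D"]),V=np.load("w3T.npy"))
m=[(-36,84),(-36,-84),(-2,20),(-2,-20),(50,20),(50,-20),(105,0)]
px=[(394,303),(137,302),(296,350),(236,350),(294.5,418),(236,418),(265,495)]
W=back(c,[(190+u/2,v/2) for u,v in px],.021)[:,:2]; M=np.array(m)/1000
def tf(p,M): a=p[2]; return M@np.array([[np.cos(a),np.sin(a)],[-np.sin(a),np.cos(a)]])+p[:2]
def res(p):
    d=tf(p,M)-W; d[4:6,:]=((d[4:6]@[-np.sin(p[2]),np.cos(p[2])])[:,None])*[[0,1]]; return d.ravel()
s=least_squares(res,[.563,-.05,-1.81]); p=s.x
print("tray",p,np.degrees(p[2]),(s.fun.reshape(-1,2)*1000).round(1).tolist())
np.save("tray.npy",p)
Rm=np.array([[np.cos(p[2]),-np.sin(p[2])],[np.sin(p[2]),np.cos(p[2])]])
def totray(w): return (np.array(w)[...,:2]-p[:2])@Rm
if __name__=="__main__":
    for b in tops(c): print(b[0],b[1],b[2],"tray mm",(totray(b[2])*1000).round(1))
    o=cv2.resize(img,None,fx=2,fy=2)
    def ln(pts,z,col):
        q=proj(c,np.c_[tf(p,np.array(pts)/1000),np.full(len(pts),z)])*2
        cv2.polylines(o,[q.astype(np.int32)],False,col,1)
    ln([(-36,84),(-2,20),(105,20),(105,-20),(-2,-20),(-36,-84)],.021,(255,0,0))
    ln([(0,17),(102,17),(102,-17),(0,-17)],.014,(0,255,0)); ln([(0,90),(-175,90),(-175,-90),(0,-90)],.021,(255,255,0))
    for b in tops(c):
        a=np.linspace(0,6.3,40); q=proj(c,np.c_[b[2][:2]+.014*np.c_[np.cos(a),np.sin(a)],np.full(40,.032)])*2
        cv2.polylines(o,[q.astype(np.int32)],True,(255,0,255),1)
    cv2.imwrite("pics/fit.png",o[0:560,360:940])
    t=cam("top")
    for b in beads(t): print("top cam",b[0],b[2],(totray(b[2])*1000).round(1))
E
python3 fit.py
```

```text
tray [ 0.5623 -0.0532 -1.8235] -104.47966654748555 [[1.2, 1.5], [-0.0, 1.7], [-0.5, -0.9], [-0.5, -0.8], [-0.0, -0.1], [0.0, 0.3], [-0.3, -1.5]]
(390.8, 369.6) [ 24.9 605.6] [ 0.5917 -0.3895  0.032 ] tray mm [318.3 112.6]
(332.0, 137.7) [20.6 22.4] [ 0.5862 -0.0054  0.032 ] tray mm [-52.3  11.2]
(291.6, 92.2) [21.7 23.5] [0.5523 0.0577 0.032 ] tray mm [-104.9  -37.4]
(361.9, 74.9) [22.3 24.4] [0.637  0.0556 0.032 ] tray mm [-124.    45.2]
top cam [298.2 172. ] [0.6372 0.0577 0.023 ] [-126.1   44.8]
top cam [464.9 175.9] [ 0.6167 -0.3632  0.023 ] [286.6 130.2]
top cam [295.1 204.3] [0.5548 0.0667 0.023 ] [-114.2  -37.2]
```

View pics/fit.png

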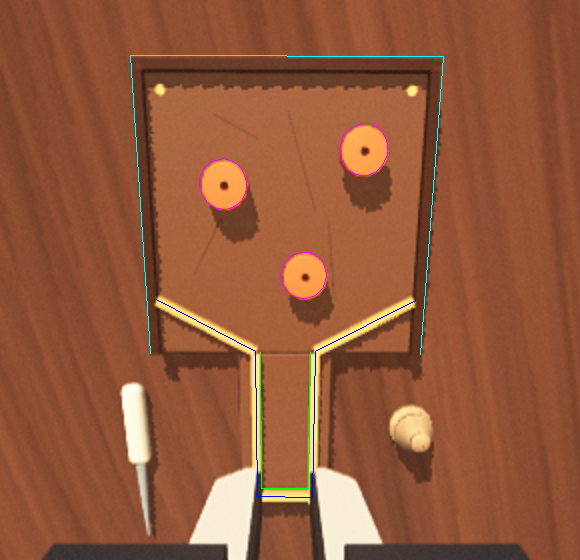

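The fit agrees to about 1.5 mm. In board coordinates the beads are at A(-52,11), B(-105,-37), C(-124,45). The plan is to keep the tool aligned with the slot, with about 18 mm between the fingers as a cradle. The push runs at tool height 24.5 mm, in order A, B, C.

```bash
cat > rel.py <<'E'
# usage: rel.py X Y Z [X Y Z ...] in tray mm -> tool-frame shifts (mm) from present pose
import sys; from h import *
p=np.load("tray.npy"); T=toolT(); a=p[2]
v=np.array(sys.argv[1:],float).reshape(-1,3)
w=np.c_[v[:,:2]@np.array([[np.cos(a),np.sin(a)],[-np.sin(a),np.cos(a)]])/1000+p[:2],v[:,2]/1000]
d=(w-T[:3,3])@T[:3,:3]*1000
for q,s in zip(v,d): print(q,"-> tool x,y,z",s.round(1))
yaw=np.arctan2(T[1,2],T[0,2]); print("rx to align deg",np.degrees(yaw-a).round(2),"tilt",T[:2,0].round(4))
i=(T[:2,3]-p[:2])@np.array([[np.cos(a),-np.sin(a)],[np.sin(a),np.cos(a)]])*1000; print("now tray",i.round(1),"z",T[2,3].round(4),"t",env.get_obs()["t"],env.get_obs()["force"].round(1))
E
python3 rel.py -82 11 60 -82 11 24.5 -25 0 24.5
```

```text
[-82.  11.  60.] -> tool x,y,z [158.2  13.9 -87. ]
[-82.   11.   24.5] -> tool x,y,z [193.7  13.9 -87. ]
[-25.    0.   24.5] -> tool x,y,z [193.7   2.7 -30.1]
rx to align deg 0.19 tilt [-0.0009  0.0006]
now tray [ 5.1 -2.4] z 0.2182 t 3.075 [ 1.1 -0.6 -0.2]
```

```bash
python3 -m crank '[{"x":0,"y":5,"z":-30,"rx":0.2,"ry":0,"rz":0},{"x":20,"y":10,"z":-65,"rx":0.2,"ry":0,"rz":0},{"x":60,"y":14,"z":-87,"rx":0.2,"ry":0,"rz":0},{"x":100,"y":14,"z":-87,"rx":0.2,"ry":0,"rz":0},{"x":140,"y":14,"z":-87,"rx":0.2,"ry":0,"rz":0},{"x":165,"y":14,"z":-87,"rx":0.2,"ry":0,"rz":0},{"x":180,"y":14,"z":-87,"rx":0.2,"ry":0,"rz":0},{"x":190,"y":14,"z":-87,"rx":0.2,"ry":0,"rz":0},{"x":193.5,"y":14,"z":-87,"rx":0.2,"ry":0,"rz":0},{"x":193.5,"y":14,"z":-87,"rx":0.2,"ry":0,"rz":0},{"x":193.5,"y":14,"z":-87,"rx":0.2,"ry":0,"rz":0}]' 20 5
python3 rel.py -74 11 24.5 -40 0 24.5 6 0 24.5
```

```text
t: 4.45
tool_pos: [0.5939, 0.0234, 0.0254]
tcp_rot: [1.394, 1.079, -1.393]
force: [0.4, 0.4, 0.3]
gripper_width: 0.0186
[-74.   11.   24.5] -> tool x,y,z [ 0.9 -0.5  8.1]
[-40.    0.   24.5] -> tool x,y,z [  0.9 -11.5  42.1]
[ 6.   0.  24.5] -> tool x,y,z [  0.9 -11.5  88.1]
rx to align deg -0.0 tilt [0.0002 0.0007]
now tray [-82.1  11.5] z 0.0254 t 4.45 [0.4 0.4 0.3]
```

```bash
python3 -m crank '[{"x":1,"y":-0.5,"z":4,"rx":0,"ry":0,"rz":0},{"x":1,"y":-0.5,"z":8,"rx":0,"ry":0,"rz":0},{"x":1,"y":-0.5,"z":11,"rx":0,"ry":0,"rz":0},{"x":1,"y":-1.5,"z":14,"rx":0,"ry":0,"rz":0},{"x":1,"y":-2.5,"z":17,"rx":0,"ry":0,"rz":0},{"x":1,"y":-3.5,"z":20,"rx":0,"ry":0,"rz":0},{"x":1,"y":-4.5,"z":23,"rx":0,"ry":0,"rz":0},{"x":1,"y":-5.5,"z":26,"rx":0,"ry":0,"rz":0},{"x":1,"y":-6.5,"z":29,"rx":0,"ry":0,"rz":0},{"x":1,"y":-7.5,"z":32,"rx":0,"ry":0,"rz":0},{"x":1,"y":-8.5,"z":35,"rx":0,"ry":0,"rz":0},{"x":1,"y":-9.5,"z":38,"rx":0,"ry":0,"rz":0}]'
python3 - <<'E'
from h import *
import subprocess
c=cam("wrist","a1"); t=cam("top","a1t"); s=cam("scene","a1s")
from fit import totray
for b in tops(c): print(b[0],b[1],(totray(b[2])*1000).round(1))
for b in beads(t,.026): print("top",b[0],b[1],(totray(b[2])*1000).round(1))
cv2.imwrite("pics/a1.png",np.hstack([cv2.resize(t["img"][140:240,255:415],None,fx=2.5,fy=2.5,interpolation=cv2.INTER_CUBIC),cv2.resize(s["img"][160:260,255:415],None,fx=2.5,fy=2.5,interpolation=cv2.INTER_CUBIC)]))
E
python3 rel.py -40 0 24.5 6 0 24.5
```

```text
t: 5.95
tool_pos: [0.5751, -0.0112, 0.0244]
tcp_rot: [1.394, 1.079, -1.393]
force: [0.0, -0.3, -0.3]
gripper_width: 0.0188
tray [ 0.5623 -0.0532 -1.8235] -104.47966654748555 [[1.2, 1.5], [-0.0, 1.7], [-0.5, -0.9], [-0.5, -0.8], [-0.0, -0.1], [0.0, 0.3], [-0.3, -1.5]]
(396.1, 369.6) [ 25.  597.6] [51.6 58.1]
(219.5, 260.3) [ 5.  67.3] [-38.5 -61.6]
(327.5, 265.4) [20.  51.6] [-34.9   7.3]
(250.1, 154.1) [46.7 48.6] [-105.9  -36.8]
(396.2, 119.6) [50.1 50.5] [-124.6   44.4]
top [464.8 176.1] 147 [285.4 128.5]
[-40.    0.   24.5] -> tool x,y,z [-0.1 -2.   4. ]
[ 6.   0.  24.5] -> tool x,y,z [-0.1 -2.  50. ]
rx to align deg -0.01 tilt [0.0002 0.0007]
now tray [-44.   2.] z 0.0244 t 6.15 [-0.4  0.8  0.2]
```

View pics/a1.png

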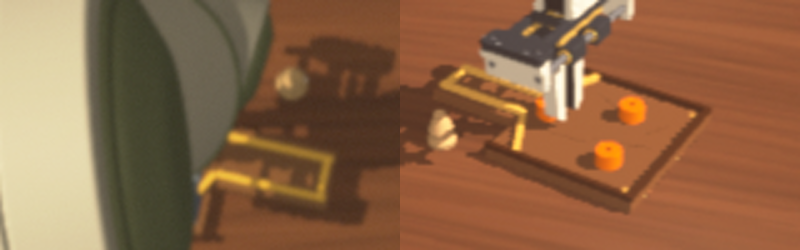

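The scene view shows bead A cradled ahead of the fingers just before the gate. The arm blocks the top camera. I'll keep pushing straight through the gate.

```bash
python3 -m crank '[{"x":0,"y":-1,"z":3,"rx":0,"ry":0,"rz":0},{"x":0,"y":-2,"z":6,"rx":0,"ry":0,"rz":0},{"x":0,"y":-2,"z":10,"rx":0,"ry":0,"rz":0},{"x":0,"y":-2,"z":14,"rx":0,"ry":0,"rz":0},{"x":0,"y":-2,"z":18,"rx":0,"ry":0,"rz":0},{"x":0,"y":-2,"z":22,"rx":0,"ry":0,"rz":0},{"x":0,"y":-2,"z":26,"rx":0,"ry":0,"rz":0},{"x":0,"y":-2,"z":30,"rx":0,"ry":0,"rz":0},{"x":0,"y":-2,"z":34,"rx":0,"ry":0,"rz":0},{"x":0,"y":-2,"z":38,"rx":0,"ry":0,"rz":0},{"x":0,"y":-2,"z":42,"rx":0,"ry":0,"rz":0},{"x":0,"y":-2,"z":46,"rx":0,"ry":0,"rz":0}]'
python3 -m crank '[{"x":0,"y":0,"z":4,"rx":0,"ry":0,"rz":0},{"x":0,"y":0,"z":7,"rx":0,"ry":0,"rz":0},{"x":0,"y":0,"z":7,"rx":0,"ry":0,"rz":0},{"x":0,"y":0,"z":7,"rx":0,"ry":0,"rz":0}]'
python3 rel.py 6 0 24.5
python3 - <<'E'
from h import *
t=cam("top"); s=cam("scene")
cv2.imwrite("pics/a2.png",np.hstack([cv2.resize(t["img"][140:240,255:415],None,fx=2.5,fy=2.5,interpolation=cv2.INTER_CUBIC),cv2.resize(s["img"][160:260,255:415],None,fx=2.5,fy=2.5,interpolation=cv2.INTER_CUBIC)]))
E
```

```text
t: 7.65
tool_pos: [0.5617, -0.0553, 0.0243]
tcp_rot: [1.394, 1.079, -1.393]
force: [-0.0, 0.4, 0.2]
gripper_width: 0.0186
t: 8.15
tool_pos: [0.56, -0.062, 0.0243]
tcp_rot: [1.394, 1.079, -1.392]
force: [0.1, 0.5, -0.2]
gripper_width: 0.0183
[ 6.   0.  24.5] -> tool x,y,z [-0.2  0.  -3.1]
rx to align deg -0.01 tilt [0.0002 0.0008]
now tray [ 9.1 -0. ] z 0.0243 t 8.15 [ 0.1  0.5 -0.2]
```

View pics/a2.png

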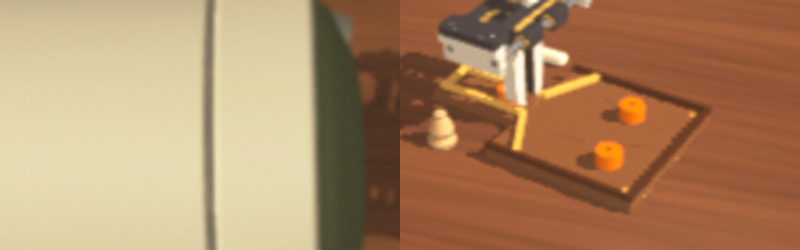

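Bead A is in the slot (at the left, just ahead of the fingers), and B and C are untouched. Next I'll retreat, rise, and come down behind B.

```bash
python3 -m crank '[{"x":0,"y":0,"z":-8,"rx":0,"ry":0,"rz":0},{"x":-15,"y":0,"z":-10,"rx":0,"ry":0,"rz":0},{"x":-40,"y":0,"z":-15,"rx":0,"ry":0,"rz":0},{"x":-40,"y":-15,"z":-60,"rx":0,"ry":0,"rz":0},{"x":-40,"y":-30,"z":-105,"rx":0,"ry":0,"rz":0},{"x":-40,"y":-37,"z":-140,"rx":0,"ry":0,"rz":0},{"x":-40,"y":-37,"z":-142,"rx":0,"ry":0,"rz":0},{"x":-25,"y":-37,"z":-142,"rx":0,"ry":0,"rz":0},{"x":-10,"y":-37,"z":-142,"rx":0,"ry":0,"rz":0},{"x":-2,"y":-37,"z":-142,"rx":0,"ry":0,"rz":0},{"x":0,"y":-37,"z":-142,"rx":0,"ry":0,"rz":0},{"x":0,"y":-37,"z":-142,"rx":0,"ry":0,"rz":0}]'
python3 rel.py -123 -37 24.5 -36 0 24.5
python3 - <<'E'
from h import *
from fit import totray
c=cam("wrist","b0")
for b in tops(c): print(b[0],b[1],(totray(b[2])*1000).round(1))
E
```

```text
t: 9.75
tool_pos: [0.5596, 0.0843, 0.0243]
tcp_rot: [1.394, 1.079, -1.393]
force: [0.1, -0.3, -0.4]
gripper_width: 0.0185
[-123.   -37.    24.5] -> tool x,y,z [-0.2 -0.1  9.5]
[-36.    0.   24.5] -> tool x,y,z [-0.3 37.  96.4]
rx to align deg -0.05 tilt [-0.0002  0.0007]
now tray [-132.5  -36.9] z 0.0243 t 9.75 [ 0.1 -0.3 -0.4]
tray [ 0.5623 -0.0532 -1.8235] -104.47966654748555 [[1.2, 1.5], [-0.0, 1.7], [-0.5, -0.9], [-0.5, -0.8], [-0.0, -0.1], [0.0, 0.3], [-0.3, -1.5]]
(328.5, 280.1) [16.4 43.6] [-112.8  -30.8]
(443.1, 256.0) [37.9 52. ] [-130.2   42. ]
```

```bash
python3 -m crank '[{"x":0,"y":0,"z":4,"rx":0,"ry":0,"rz":0},{"x":0,"y":0,"z":8,"rx":0,"ry":0,"rz":0},{"x":0,"y":0,"z":11,"rx":0,"ry":0,"rz":0},{"x":0,"y":1.5,"z":15,"rx":0,"ry":0,"rz":0},{"x":0,"y":3.3,"z":19,"rx":0,"ry":0,"rz":0},{"x":0,"y":5,"z":23,"rx":0,"ry":0,"rz":0},{"x":0,"y":6.8,"z":27,"rx":0,"ry":0,"rz":0},{"x":0,"y":8.5,"z":31,"rx":0,"ry":0,"rz":0},{"x":0,"y":10.3,"z":35,"rx":0,"ry":0,"rz":0},{"x":0,"y":12,"z":39,"rx":0,"ry":0,"rz":0},{"x":0,"y":13.8,"z":43,"rx":0,"ry":0,"rz":0},{"x":0,"y":15.5,"z":47,"rx":0,"ry":0,"rz":0}]'
python3 rel.py -36 0 24.5
python3 - <<'E'
from h import *
t=cam("top"); s=cam("scene")
cv2.imwrite("pics/b1.png",np.hstack([cv2.resize(t["img"][140:240,255:415],None,fx=2.5,fy=2.5,interpolation=cv2.INTER_CUBIC),cv2.resize(s["img"][160:260,255:415],None,fx=2.5,fy=2.5,interpolation=cv2.INTER_CUBIC)]))
E
```

```text
t: 11.35
tool_pos: [0.5632, 0.035, 0.0247]
tcp_rot: [1.394, 1.079, -1.392]
force: [0.0, -0.5, 0.2]
gripper_width: 0.0186
[-36.    0.   24.5] -> tool x,y,z [ 0.1 21.2 49.6]
rx to align deg -0.02 tilt [0.0006 0.0009]
now tray [-85.6 -21.2] z 0.0247 t 11.35 [ 0.  -0.5  0.2]
```

View pics/b1.png

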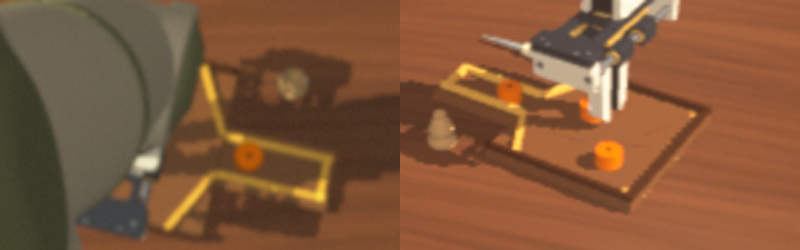

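A sits centred in the slot and B is cradled ahead of the fingers. Continuing with B.

```bash
python3 -m crank '[{"x":0,"y":1.8,"z":4,"rx":0,"ry":0,"rz":0},{"x":0,"y":3.6,"z":8,"rx":0,"ry":0,"rz":0},{"x":0,"y":5.5,"z":12,"rx":0,"ry":0,"rz":0},{"x":0,"y":7.3,"z":16,"rx":0,"ry":0,"rz":0},{"x":0,"y":9.1,"z":20,"rx":0,"ry":0,"rz":0},{"x":0,"y":11,"z":24,"rx":0,"ry":0,"rz":0},{"x":0,"y":12.8,"z":28,"rx":0,"ry":0,"rz":0},{"x":0,"y":14.6,"z":32,"rx":0,"ry":0,"rz":0},{"x":0,"y":16.4,"z":36,"rx":0,"ry":0,"rz":0},{"x":0,"y":18.2,"z":40,"rx":0,"ry":0,"rz":0},{"x":0,"y":19.8,"z":44,"rx":0,"ry":0,"rz":0},{"x":0,"y":21.2,"z":48,"rx":0,"ry":0,"rz":0}]'
python3 rel.py 9 0 24.5
python3 -m crank '[{"x":0,"y":0,"z":4,"rx":0,"ry":0,"rz":0},{"x":0,"y":0,"z":8,"rx":0,"ry":0,"rz":0},{"x":0,"y":0,"z":12,"rx":0,"ry":0,"rz":0},{"x":0,"y":0,"z":16,"rx":0,"ry":0,"rz":0},{"x":0,"y":0,"z":20,"rx":0,"ry":0,"rz":0},{"x":0,"y":0,"z":24,"rx":0,"ry":0,"rz":0},{"x":0,"y":0,"z":28,"rx":0,"ry":0,"rz":0},{"x":0,"y":0,"z":32,"rx":0,"ry":0,"rz":0},{"x":0,"y":0,"z":36,"rx":0,"ry":0,"rz":0},{"x":0,"y":0,"z":40,"rx":0,"ry":0,"rz":0},{"x":0,"y":0,"z":44,"rx":0,"ry":0,"rz":0},{"x":0,"y":0,"z":46,"rx":0,"ry":0,"rz":0}]'
python3 -m crank '[{"x":0,"y":0,"z":1,"rx":0,"ry":0,"rz":0},{"x":0,"y":0,"z":1,"rx":0,"ry":0,"rz":0},{"x":0,"y":0,"z":1,"rx":0,"ry":0,"rz":0}]'
python3 rel.py 9 0 24.5
```

```text
t: 12.95
tool_pos: [0.5717, -0.0175, 0.0247]
tcp_rot: [1.394, 1.078, -1.393]
force: [0.2, 0.2, -0.5]
gripper_width: 0.0187
[ 9.   0.  24.5] -> tool x,y,z [ 0.1 -0.2 45.9]
rx to align deg -0.06 tilt [0.0007 0.0006]
now tray [-36.9   0.2] z 0.0247 t 12.95 [ 0.2  0.2 -0.5]
t: 14.45
tool_pos: [0.56, -0.0623, 0.0246]
tcp_rot: [1.395, 1.078, -1.393]
force: [-0.3, 1.7, 1.3]
gripper_width: 0.019
t: 14.82
tool_pos: [0.5598, -0.0633, 0.0246]
tcp_rot: [1.395, 1.078, -1.393]
force: [-1.0, -0.2, 0.3]
gripper_width: 0.0185
[ 9.   0.  24.5] -> tool x,y,z [ 0.1 -0.1 -1.4]
rx to align deg -0.08 tilt [0.0006 0.0005]
now tray [10.4  0.1] z 0.0246 t 14.825 [-1.  -0.2  0.3]
```

```bash
python3 -m crank '[{"x":0,"y":0,"z":-8,"rx":0,"ry":0,"rz":0},{"x":-15,"y":0,"z":-10,"rx":0,"ry":0,"rz":0},{"x":-40,"y":0,"z":-15,"rx":0,"ry":0,"rz":0},{"x":-40,"y":15,"z":-60,"rx":0,"ry":0,"rz":0},{"x":-40,"y":30,"z":-110,"rx":0,"ry":0,"rz":0},{"x":-40,"y":44,"z":-150,"rx":0,"ry":0,"rz":0},{"x":-40,"y":44.5,"z":-162,"rx":0,"ry":0,"rz":0},{"x":-25,"y":44.5,"z":-162,"rx":0,"ry":0,"rz":0},{"x":-10,"y":44.5,"z":-162,"rx":0,"ry":0,"rz":0},{"x":-2,"y":44.5,"z":-162,"rx":0,"ry":0,"rz":0},{"x":0,"y":44.5,"z":-162,"rx":0,"ry":0,"rz":0},{"x":0,"y":44.5,"z":-162,"rx":0,"ry":0,"rz":0}]'
python3 rel.py -142 44.5 24.5 -36 0 24.5
python3 - <<'E'
from h import *
from fit import totray
t=cam("top"); s=cam("scene")
hsv=cv2.cvtColor(t["img"],cv2.COLOR_BGR2HSV); m=cv2.inRange(hsv,(4,200,100),(16,255,255)); n,l,st,ce=cv2.connectedComponentsWithStats(m)
for i in range(1,n):
    if st[i,4]>20: print(ce[i].round(1),st[i],(totray(back(t,ce[i],.025)[0])*1000).round(1))
cv2.imwrite("pics/c0.png",np.hstack([cv2.resize(t["img"][140:240,255:415],None,fx=2.5,fy=2.5,interpolation=cv2.INTER_CUBIC),cv2.resize(s["img"][160:260,255:415],None,fx=2.5,fy=2.5,interpolation=cv2.INTER_CUBIC)]))
E
```

```text
t: 16.32
tool_pos: [0.6436, 0.0817, 0.0247]
tcp_rot: [1.395, 1.078, -1.394]
force: [-0.2, -0.6, 0.4]
gripper_width: 0.0188
[-142.    44.5   24.5] -> tool x,y,z [ 0.1 -0.5  8.9]
[-36.    0.   24.5] -> tool x,y,z [ 1.00e-01 -4.48e+01  1.15e+02]
rx to align deg -0.12 tilt [0.0005 0.0004]
now tray [-150.9   45. ] z 0.0247 t 16.325 [-0.2 -0.6  0.4]
tray [ 0.5623 -0.0532 -1.8235] -104.47966654748555 [[1.2, 1.5], [-0.0, 1.7], [-0.5, -0.9], [-0.5, -0.8], [-0.0, -0.1], [0.0, 0.3], [-0.3, -1.5]]
[300.6 172.2] [297 166   8  12  68] [-119.9   45. ]
[464.3 176.3] [457 168  14  19 182] [284.4 128. ]
[359.3 203.9] [348 197  24  15 235] [40.2 -0.7]
```

View pics/c0.png

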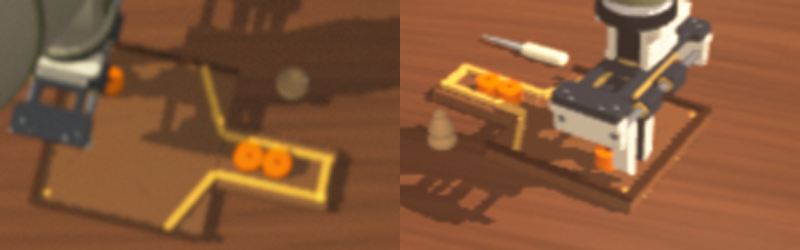

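The top view shows A and B side by side in the slot at about (250,155) and (277,162), with their pair centroid at (40,-0.7) mm. C is still on the wide part, just ahead of the fingers. Now pushing C.

```bash
python3 -m crank '[{"x":0,"y":-0.5,"z":4,"rx":0,"ry":0,"rz":0},{"x":0,"y":-0.5,"z":8,"rx":0,"ry":0,"rz":0},{"x":0,"y":-0.5,"z":11,"rx":0,"ry":0,"rz":0},{"x":0,"y":-2,"z":15,"rx":0,"ry":0,"rz":0},{"x":0,"y":-3.7,"z":19,"rx":0,"ry":0,"rz":0},{"x":0,"y":-5.4,"z":23,"rx":0,"ry":0,"rz":0},{"x":0,"y":-7.1,"z":27,"rx":0,"ry":0,"rz":0},{"x":0,"y":-8.8,"z":31,"rx":0,"ry":0,"rz":0},{"x":0,"y":-10.5,"z":35,"rx":0,"ry":0,"rz":0},{"x":0,"y":-12.2,"z":39,"rx":0,"ry":0,"rz":0},{"x":0,"y":-13.9,"z":43,"rx":0,"ry":0,"rz":0},{"x":0,"y":-15.6,"z":47,"rx":0,"ry":0,"rz":0}]'
python3 -m crank '[{"x":0,"y":-1.7,"z":4,"rx":0,"ry":0,"rz":0},{"x":0,"y":-3.4,"z":8,"rx":0,"ry":0,"rz":0},{"x":0,"y":-5.1,"z":12,"rx":0,"ry":0,"rz":0},{"x":0,"y":-6.8,"z":16,"rx":0,"ry":0,"rz":0},{"x":0,"y":-8.5,"z":20,"rx":0,"ry":0,"rz":0},{"x":0,"y":-10.2,"z":24,"rx":0,"ry":0,"rz":0},{"x":0,"y":-11.9,"z":28,"rx":0,"ry":0,"rz":0},{"x":0,"y":-13.6,"z":32,"rx":0,"ry":0,"rz":0},{"x":0,"y":-15.3,"z":36,"rx":0,"ry":0,"rz":0},{"x":0,"y":-17,"z":40,"rx":0,"ry":0,"rz":0}]'
python3 rel.py -36 0 24.5 -1 0 24.5
python3 - <<'E'
from h import *
s=cam("scene")
cv2.imwrite("pics/c1.png",cv2.resize(s["img"][160:260,255:415],None,fx=3,fy=3,interpolation=cv2.INTER_CUBIC))
E
```

```text
t: 17.98
tool_pos: [0.6167, 0.0404, 0.0251]
tcp_rot: [1.395, 1.078, -1.393]
force: [0.3, -0.4, -0.5]
gripper_width: 0.0186
t: 19.23
tool_pos: [0.5901, 0.0057, 0.025]
tcp_rot: [1.395, 1.078, -1.393]
force: [0.2, 0.6, -0.6]
gripper_width: 0.0187
[-36.    0.   24.5] -> tool x,y,z [  0.5 -12.1  28. ]
[-1.   0.  24.5] -> tool x,y,z [  0.4 -12.1  63. ]
rx to align deg -0.08 tilt [0.0013 0.0006]
now tray [-64.   12.2] z 0.025 t 19.225 [ 0.2  0.6 -0.6]
```

View pics/c1.png

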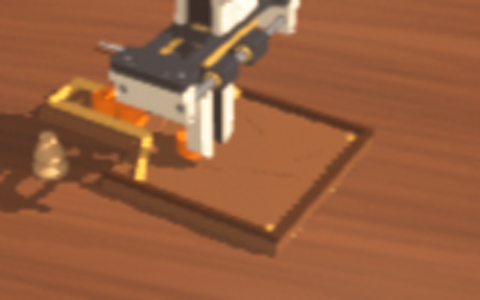

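C is cradled ahead of the fingers, and A and B are still in the slot. Finishing the push.

```bash
python3 -m crank '[{"x":0.4,"y":-1.7,"z":4,"rx":0,"ry":0,"rz":0},{"x":0.4,"y":-3.4,"z":8,"rx":0,"ry":0,"rz":0},{"x":0.4,"y":-5.1,"z":12,"rx":0,"ry":0,"rz":0},{"x":0.4,"y":-6.8,"z":16,"rx":0,"ry":0,"rz":0},{"x":0.4,"y":-8.5,"z":20,"rx":0,"ry":0,"rz":0},{"x":0.4,"y":-10.2,"z":24,"rx":0,"ry":0,"rz":0},{"x":0.4,"y":-11.6,"z":28,"rx":0,"ry":0,"rz":0},{"x":0.4,"y":-12.1,"z":32,"rx":0,"ry":0,"rz":0},{"x":0.4,"y":-12.1,"z":36,"rx":0,"ry":0,"rz":0},{"x":0.4,"y":-12.1,"z":40,"rx":0,"ry":0,"rz":0},{"x":0.4,"y":-12.1,"z":44,"rx":0,"ry":0,"rz":0},{"x":0.4,"y":-12.1,"z":47,"rx":0,"ry":0,"rz":0}]'
python3 rel.py 1 0 24.5
python3 -m crank '[{"x":0,"y":0,"z":3,"rx":0,"ry":0,"rz":0},{"x":0,"y":0,"z":6,"rx":0,"ry":0,"rz":0},{"x":0,"y":0,"z":9,"rx":0,"ry":0,"rz":0},{"x":0,"y":0,"z":12,"rx":0,"ry":0,"rz":0},{"x":0,"y":0,"z":15,"rx":0,"ry":0,"rz":0},{"x":0,"y":0,"z":17,"rx":0,"ry":0,"rz":0},{"x":0,"y":0,"z":18,"rx":0,"ry":0,"rz":0},{"x":0,"y":0,"z":18,"rx":0,"ry":0,"rz":0},{"x":0,"y":0,"z":18,"rx":0,"ry":0,"rz":0}]'
python3 rel.py 1 0 24.5
```

```text
t: 20.78
tool_pos: [0.5661, -0.0376, 0.0246]
tcp_rot: [1.395, 1.077, -1.394]
force: [0.5, 0.4, -0.6]
gripper_width: 0.0185
[ 1.   0.  24.5] -> tool x,y,z [ 0.1  0.3 17. ]
rx to align deg -0.12 tilt [0.0009 0.0003]
now tray [-16.   -0.2] z 0.0246 t 20.775 [ 0.5  0.4 -0.6]
t: 21.9
tool_pos: [0.5615, -0.055, 0.0246]
tcp_rot: [1.395, 1.077, -1.394]
force: [-0.5, 0.8, 0.9]
gripper_width: 0.0184
[ 1.   0.  24.5] -> tool x,y,z [ 0.1  0.3 -1. ]
rx to align deg -0.12 tilt [0.0009 0.0002]
now tray [ 2.  -0.3] z 0.0246 t 21.9 [-0.5  0.8  0.9]
```

Now I'll back off, rise clear to the w3 viewing pose, and check.

```bash
python3 -m crank '[{"x":0,"y":0,"z":-6,"rx":0,"ry":0,"rz":0},{"x":-10,"y":0,"z":-10,"rx":0,"ry":0,"rz":0},{"x":-40,"y":0,"z":-10,"rx":0,"ry":0,"rz":0},{"x":-80,"y":0,"z":0,"rx":0,"ry":0,"rz":0},{"x":-120,"y":0,"z":15,"rx":0,"ry":0,"rz":0},{"x":-160,"y":0,"z":30,"rx":0,"ry":0,"rz":0},{"x":-190,"y":0,"z":45,"rx":0,"ry":0,"rz":0},{"x":-194,"y":0,"z":60,"rx":0,"ry":0,"rz":0},{"x":-194,"y":0,"z":60,"rx":0,"ry":0,"rz":0},{"x":-194,"y":0,"z":60,"rx":0,"ry":0,"rz":0},{"x":-194,"y":0,"z":60,"rx":0,"ry":0,"rz":0}]'
python3 - <<'E'
from h import *
from fit import totray
c=cam("wrist","end"); hsv=cv2.cvtColor(c["img"],cv2.COLOR_BGR2HSV)
hole=[]
for b in tops(c,amin=80): print(b[0],b[1],(totray(b[2])*1000).round(1))
p=np.load("tray.npy")
cv2.imwrite("pics/endc.png",cv2.resize(c["img"][0:270,170:480],None,fx=2,fy=2,interpolation=cv2.INTER_CUBIC))
# predicted slot middle line points at bead-top height
a=p[2]
for x in(12,20,48,76,100): print(x,proj(c,[p[0]+x/1000*np.cos(a),p[1]+x/1000*np.sin(a),.032]).round(1))
E
```

```text
t: 23.28
tool_pos: [0.5459, -0.1124, 0.2175]
tcp_rot: [1.394, 1.079, -1.394]
force: [0.1, -0.1, -0.8]
gripper_width: 0.0182
tray [ 0.5623 -0.0532 -1.8235] -104.47966654748555 [[1.2, 1.5], [-0.0, 1.7], [-0.5, -0.9], [-0.5, -0.8], [-0.0, -0.1], [0.0, 0.3], [-0.3, -1.5]]
(386.1, 369.7) [ 24.6 552.2] [375.6 104.8]
(323.1, 169.8) [20.7 73.3] [44.9  2. ]
12 [[321.5 143.7]]
20 [[321.5 150.2]]
48 [[321.6 172.2]]
76 [[321.6 193.2]]
100 [[321.7 210.5]]
```

View pics/endc.png

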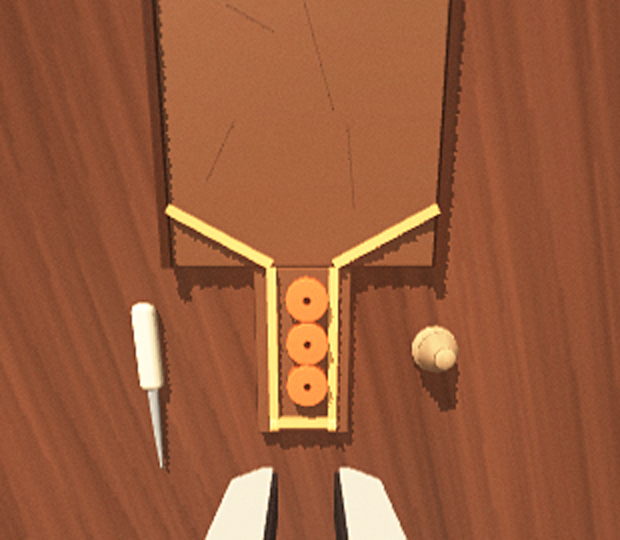

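All three beads lie in a row in the slot. Their holes are at crop (306,300), (306,345), (307,387), or board x of about 20, 48 and 75 mm and y of about 1 to 2 mm. The cap and awl look undisturbed, so I'm handing in.

```bash
python3 -c "
from bench import env
print(env.get_obs()['t'], env.sign_off())"
```

```text
the job is handed in; nothing more can be done
23.375 None
```

I pushed the three beads one at a time through the gate, without gripping them. I used the slightly open fingers (about 18 mm apart) as a cradle, 3.5 mm above the walls. I handed the job in at 23.4 s with the arm clear of everything; `sign_off` gave no verdict.

**Beads:** The last wrist picture shows all three flat in a row in the slot, with centres about 20, 48 and 75 mm past the gate (12 needed). They are about 1–2 mm off the middle line (8 allowed).

**Forces:** The tool force readings at the end of each move never went above about 2 N. I have no readings from during the moves.

**Other objects:** The cap and awl look undisturbed in that same picture. I did not measure them or check the jar and tin box at the end, but the arm went nowhere near the jar and passed over the tin only at full height.

**Checks that failed or disagreed:**
- The first two move commands were refused because their rows lacked some keys.
- The board fit left up to 1.7 mm of error at the wing ends.
- The arm often blocked the top camera, so its bead positions were partial and up to about 9 mm off the wrist camera's when a bead was half hidden.
- Touching beads merged into one blob in the final automatic detection. I read those centres from the holes by eye, and the blob's centroid of (45, 2) mm fits them.

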